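# Transfer a row of player parts to the outgoing rack in the same order

### The job

Move the four parts, one after another, from the full rack to the empty rack, keeping their order as counted from the handle end: the part nearest the handle of the full rack goes on the pad nearest the handle of the empty rack, and so on down the row. Keep the parts upright on the way and leave each standing upright in the middle of its pad, let go and at rest.

Things in the scene. Friction and masses are not known exactly. Their poses are not given: they have to be found in the camera images.
- rack_in: The incoming rack, fixed, full at the start: white plate 330 x 90 x 12 mm with a 60 mm wide steel bow handle across one end (x = +150 mm, 38 mm high). Origin: centre of its underside, on the table; x lengthwise towards the handle, y across, z up. Four pads (listed apart) at x = +99, +33, -33, -99 mm, y = 0; which part stands where differs each time.
- rack_out: Outgoing rack, fixed, empty at first: white plate 330 x 90 x 12 mm with a 60 mm wide steel bow handle across one end (x = +150 mm, 38 mm high). Origin: centre of its underside, on the table; x lengthwise towards the handle, y across, z up. Its four places are black pads, 60 mm diameter, at x = +99, +33, -33, -99 mm, y = 0, tops 18 mm above the table. Its handle points the other way.
- knob_wide: Wide aluminium volume knob, a plain cylinder 46 mm in diameter and 30 mm high with a short black pointer line on top, about 110 g. It can be gripped from above; origin at the centre of its underside, z up, standing upright with its underside 18 mm above the table at the start. 
- knob_slim: Slim aluminium selector knob: 26 mm diameter barrel up to 44 mm height, over a 34 mm diameter skirt 6 mm thick at the bottom, about 60 g. It can be gripped from above; origin at the centre of its underside, z up, standing upright with its underside 18 mm above the table at the start. 
- foot: Steel chassis foot: a disc 42 mm in diameter and 12 mm thick at the bottom, with an upright stem of 20 mm diameter rising to 48 mm height, about 120 g. It can be gripped from above; origin at the centre of its underside, z up, standing upright with its underside 18 mm above the table at the start. 
- heatsink: Small finned aluminium heat sink, a square block 36 x 36 mm and 40 mm high, about 80 g. It can be gripped from above; origin at the centre of its underside, z up, standing upright with its underside 18 mm above the table at the start. Its x and y axes are square to its sides (grip it on two opposite sides; the outer fins face +y and -y).
- pad_knob_wide: black rubber disc, 60 mm diameter, 6 mm thick, fixed on rack_in: the pad on which the wide knob stands at the start. Origin at the centre of its underside, 12 mm above the table; its top is 18 mm above the table.
- pad_knob_slim: black rubber disc, 60 mm diameter, 6 mm thick, fixed on rack_in: the pad on which the slim knob stands at the start. Origin at the centre of its underside, 12 mm above the table; its top is 18 mm above the table.
- pad_foot: black rubber disc, 60 mm diameter, 6 mm thick, fixed on rack_in: the pad on which the steel foot stands at the start. Origin at the centre of its underside, 12 mm above the table; its top is 18 mm above the table.
- pad_heatsink: black rubber disc, 60 mm diameter, 6 mm thick, fixed on rack_in: the pad on which the heat sink stands at the start. Origin at the centre of its underside, 12 mm above the table; its top is 18 mm above the table.
Mind the look-alikes: they are no part of the job. Leave any green, pink or purple look-alike of the knob_wide alone.

How it is judged:
By the outcome, as a careful person would: the job done as asked, in the order asked, and still so for the second after the job is handed in, with the robot touching nothing.
It also fails if it takes over 102 s, if anything falls off the work surface, if the arm or the gripper's body presses on something with over 40 N, if the wrist force passes 120 N, or if a joint passes its speed limit or range.

### The arm

A 7-joint arm with a two-finger parallel gripper is mounted at the origin on the work surface. World frame = base frame: x ahead of the robot, y to its left, z up, the work surface at z = 0. Lengths are in m, angles in rad, forces in N, time in s.
With the tool pointing down it reaches from about 0.425 to 0.925 m from the base axis. Payload 6.8 kg.
Tool frame: the origin (TCP) lies midway between the tips of the shut fingers; the grasp point (between the pads) lies 19 mm behind it; y points along the fingers, z is the direction in which the jaws open and shut, and the axes are right-handed (so a half turn about y gives the same grasp; the last joint's range is limited). The gripper opens to 85 mm and grips with 20 to 120 N. Pads are 22 mm wide; open, the fingers measure 114 mm over their backs; the gripper's body (76 mm by 85 mm) begins 54 mm behind the grasp point. The pads swing forward as they close: fully open they stand 13 mm farther back than shut.
Start: joints at [-1.42, 0.477, 0.022, 1.555, -0.011, 1.109, -0.083], TCP at [0.173, 0.653, 0.231] pointing down, gripper open.
Joint ranges: [-2.96, 2.96], [-0.34, 2.1], [-1.41, 1.46], [0.24, 2.44], [-1.37, 4.51], [0.17, 1.92], [-2.96, 2.96]. Speed limits (rad/s): [2.39, 2.39, 3.14, 3.14, 3.14, 3.14, 3.14].

### API

Orientations are given as a rotation vector (axis times angle).
In Python, from bench import r gives the robot as it stands.
- The arm moves only by the tool send_rows, never from a script. Its argument "rows" is text: rows parted by semicolons, each of 6 numbers parted by spaces: the shift along the world's x, y, z in m, then the turn, a rotation vector about the world's x, y, z in rad. A call has 1 to 20 rows; each row shifts and turns the commanded pose from where the row before left it; what a row does not reach is not made up. A row lasts 1/10 s, in which the tool goes at most 50 mm and 8.59 degrees, less where a joint would pass 70% of its speed; a pose out of reach is approached as far as the arm can. A call is refused whole if a number of a shift passes 0.05 or a number of a turn 0.15, either way. A call with a gripper value outside its range is refused whole. "grip" is the finger opening in m, from 0 to 0.0854, set as the call begins (left out, the last holds). The fingers move at their own pace and stop on an object; "grip_force" is the grip in N (left out, the last holds). Time passes only in rows, so rows that do not move let the fingers close. It gives the time, the measured TCP pose, the force and the opening at its end, in the units of the state.
- r.get_obs(): the state, without advancing time (a new reading comes with each control period).
- r.grab_frame(name): name is "scene" or "side" or "wrist"; returns a dict with "pixels" (400x640x3 uint8, red, green, blue), "intrinsics" (3x3 intrinsics, pixels), "position" and "orientation" of the camera in the world. Camera axes: x right, y up, looking along -z (the intrinsics and any distortion apply to the point x, -y, -z); pixel columns grow to the right and rows downward; lengths in m; the calibration is good to about 2 mm. The wrist camera is an equidistant fisheye: a pixel r from the principal point sees the ray r / f radians off the axis. A picture is of the moment at which its call begins. There is no depth.
- r.hand_in(): hands the job in, once; it reports no verdict.
The state is a dict: "clock": time; "joints": joint angles; "qvel": joint speeds; "tau": joint torques, N m; "tcp_pos": TCP position; "orientation": TCP orientation; "contact_force": force on the tool from outside, world axes, zero at the start; "moment": the same for the moment, N m; "grip_width": finger opening in m.
Only numpy, scipy, OpenCV 4.12 (cv2) and the standard library are available. Lean on these libraries where they do the work, as an engineer would, in place of code of your own. Each camera call takes 0.05 s, during which the arm holds its last target.

## Working session

There is one attempt and no reset: what is moved stays moved. The work goes in short steps, Python scripts to look and compute and a tool call to move; the robot and the scene stay as the last step left them, time stands still between calls to the robot, and variables do not carry over. Pictures are saved under pics/ and viewed, and the job is handed in when it is done.

Besides the shell and the picture viewer there is one more tool, called after "Call:" as name(argument=value, ...) on one line, values as JSON. send_rows: Moves the arm, as the interface text tells. Its arguments: {"type":"object","properties":{"rows":{"type":"string"},"grip":{"type":"number"},"grip_force":{"type":"number"}},"required":["rows"]}

```bash
mkdir -p pics; ls; cat > h.py <<'E'
import numpy as np,cv2
from scipy.spatial.transform import Rotation as R
from bench import r
def rot(o):
    o=np.array(o,float)
    if o.shape==(3,3): return o
    return R.from_rotvec(o).as_matrix() if o.size==3 else R.from_quat(o).as_matrix()
def grab(n,fn):
    f=r.grab_frame(n); cv2.imwrite('pics/'+fn+'.png',f['pixels'][:,:,::-1])
    np.savez('pics/'+fn+'.npz',px=f['pixels'],K=f['intrinsics'],p=f['position'],o=rot(f['orientation'])); return f
def load(fn): return np.load('pics/'+fn+'.npz')
def cast(d,u,v,z,fish=False):
    K=d['K'];x=(u-K[0,2])/K[0,0];y=(v-K[1,2])/K[1,1]
    if fish:
        t=np.hypot(x,y);s=np.sin(t)/t if t>1e-9 else 1;c=np.array([x*s,-y*s,-np.cos(t)])
    else: c=np.array([x,-y,-1])
    w=d['o']@c; return d['p']+w*(z-d['p'][2])/w[2]
def proj(d,P,fish=False):
    c=d['o'].T@(np.array(P)-d['p']);x,y,z=c[0],-c[1],-c[2]
    if fish:
        h=np.hypot(x,y);t=np.arctan2(h,z);k=t/h if h>0 else 0;x,y=x*k,y*k
    else: x,y=x/z,y/z
    K=d['K'];return K[0,0]*x+K[0,2],K[1,1]*y+K[1,2]
E
python3 - <<'E'
from h import *
print(r.get_obs())
for n in('scene','side','wrist'):
    f=grab(n,n+'0');print(n,f['intrinsics'],f['position'],f['orientation'],[k for k in f])
E
```

```text
pics
{'clock': 0.0, 'joints': array([-1.42007084,  0.47778623,  0.02235754,  1.55646651, -0.01152945,
        1.10929919, -0.08312872]), 'qvel': array([-2.61796143e-03, -1.07882523e-03,  1.20183021e-04,  7.13853891e-04,
        1.93195147e-04, -6.36622466e-04, -6.62457393e-05]), 'tau': array([ 3.40745892e-04, -5.96439064e+01,  1.60770714e+00, -2.81213075e+01,
        1.23617897e-02,  9.09469934e-03,  3.80202067e-06]), 'tcp_pos': array([0.17262706, 0.65193178, 0.230329  ]), 'orientation': array([-1.56305675,  0.20335148, -0.20316421]), 'contact_force': array([-0.2932326 ,  0.15372048, -0.43412757]), 'moment': array([0.01959249, 0.00176679, 0.0609502 ]), 'grip_width': 0.08527894900956354}
scene [[428.67113399   0.         319.8429868 ]
 [  0.         428.67113399 203.14928867]
 [  0.           0.           1.        ]] [1.25526294 0.30480612 0.66163401] [0.55003315 0.95009841 1.91162075] ['pixels', 'intrinsics', 'position', 'orientation']
side [[400.63068997   0.         315.57904595]
 [  0.         400.63068997 198.8074309 ]
 [  0.           0.           1.        ]] [ 0.50773967 -0.79346354  0.5121386 ] [ 0.99210571 -0.03631896 -0.08250523] ['pixels', 'intrinsics', 'position', 'orientation']
wrist [[309.70691629   0.         320.23952754]
 [  0.         309.70691629 199.61525327]
 [  0.           0.           1.        ]] [0.09153818 0.67485889 0.37304336] [-0.28264337 -0.21391261  1.29950977] ['pixels', 'intrinsics', 'position', 'orientation']
```

View pics/scene0.png

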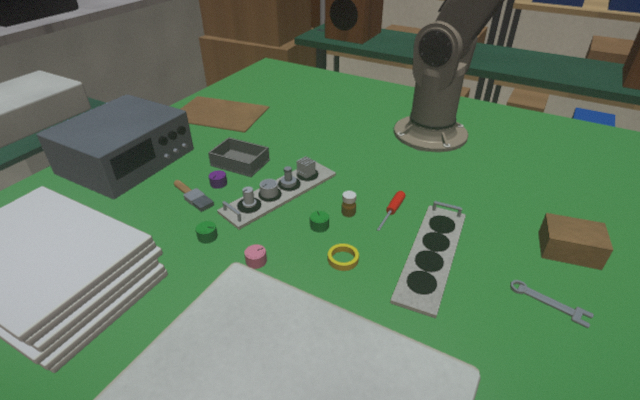

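View pics/side0.png

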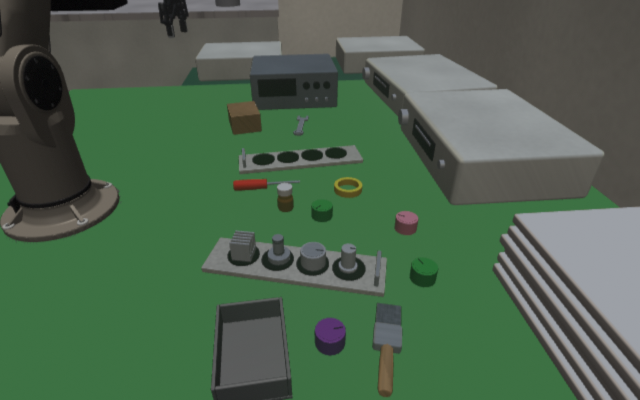

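View pics/wrist0.png

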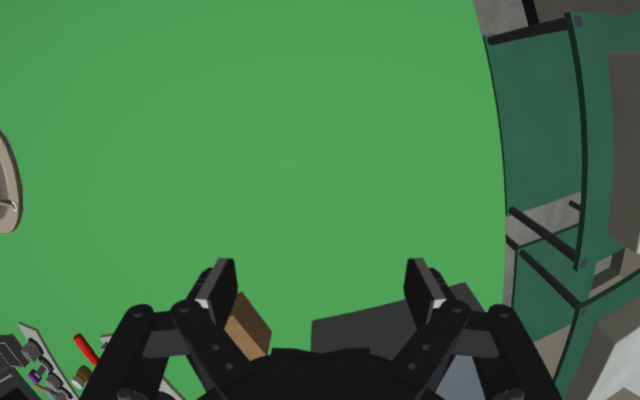

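```bash
python3 - <<'E'
from h import *
a=load('side0')['px'][225:300,195:400];b=load('scene0')['px'][150:225,210:345]
A=cv2.resize(a,(780,int(75*780/205)),interpolation=cv2.INTER_CUBIC);B=cv2.resize(b,(780,int(75*780/205)),interpolation=cv2.INTER_CUBIC) if 0 else cv2.resize(b,(540,300),interpolation=cv2.INTER_CUBIC)
B=cv2.copyMakeBorder(B,0,0,0,240,cv2.BORDER_CONSTANT)
cv2.imwrite('pics/crop0.png',np.vstack([A,B])[:,:,::-1])
# black pads
for n in('scene0','side0'):
    d=load(n);im=d['px'].astype(int)
    m=((im.max(2)<45)).astype(np.uint8)
    nn,l,s,c=cv2.connectedComponentsWithStats(m)
    print(n)
    for i in range(1,nn):
        if 60<s[i,4]<1500: 
            p=cast(d,*c[i],.018);print(s[i],c[i].round(1),p.round(4))
E
```

```text
scene0
[   0    0   78   26 1407] [31.6  9.4] [-0.3284 -2.638   0.018 ]
[330   0  27  31 675] [343.3  13.9] [-1.1575 -0.9052  0.018 ]
[419  32  32  35 677] [435.1  49.2] [-0.7843 -0.2313  0.018 ]
[110 138  45  38 741] [133.8 156.8] [ 0.5904 -0.6941  0.018 ]
side0
[159   0  29  36 677] [173.1  13.8] [-0.3128  2.7087  0.018 ]
[373  73  16  25 172] [381.2  85.3] [0.9    0.7572 0.018 ]
[257  78  40  19 689] [276.8  87.2] [0.4866 0.7787 0.018 ]
[  0 103  15  13 143] [  5.8 110.2] [-0.4504  0.6243  0.018 ]
[412 119  24  42 381] [423.6 140.2] [0.9074 0.2399 0.018 ]
[326 148  20  10 151] [335.4 152.7] [0.6434 0.1858 0.018 ]
[302 150  20  10 154] [311.8 154.7] [0.5781 0.1801 0.018 ]
[278 152  20  10 157] [287.6 156.9] [0.5123 0.1739 0.018 ]
[253 155  21  10 164] [263.2 159.1] [0.4471 0.1672 0.018 ]
[228 249  31  16 137] [244.3 259. ] [ 0.4217 -0.2278  0.018 ]
[262 253  31  17 197] [275.5 263.3] [ 0.4788 -0.245   0.018 ]
[297 258  31  17 148] [311.1 268.5] [ 0.5419 -0.2646  0.018 ]
[333 259  32  21 290] [349.2 271.1] [ 0.6085 -0.2774  0.018 ]
[215 308  11  78 298] [218.9 349.1] [ 0.3973 -0.4188  0.018 ]
[213 386  65  14 626] [241.8 393.5] [ 0.4346 -0.4894  0.018 ]
```

View pics/crop0.png

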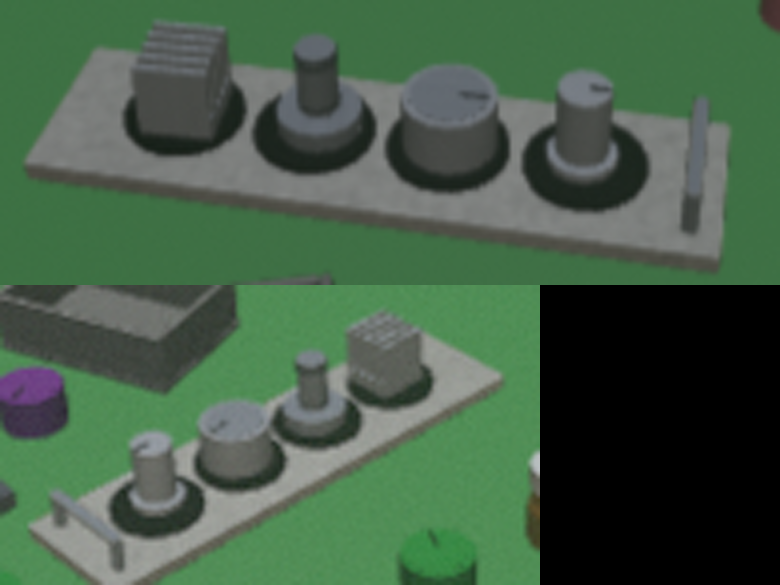

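```bash
python3 - <<'E'
from h import *
o=r.get_obs();T=rot(o['orientation']);print(T.round(3))
d=load('wrist0');print('cam axes in tool\n',(T.T@d['o']).round(3),T.T@(d['p']-o['tcp_pos']))
# pads in scene, local
d=load('scene0');im=d['px'].astype(int)
mx=im.max(2)
for reg in((395,200,480,305),(210,150,345,230)):
    m=np.zeros_like(mx,np.uint8);x0,y0,x1,y1=reg
    m[y0:y1,x0:x1]=(mx[y0:y1,x0:x1]<70)
    nn,l,s,c=cv2.connectedComponentsWithStats(m)
    for i in range(1,nn):
        if s[i,4]>30: print(s[i],c[i].round(1),cast(d,*c[i],.018).round(4))
# white plate in both
for n,z in(('scene0',.012),('side0',.012)):
    d=load(n);im=d['px'].astype(int)
    hsv=cv2.cvtColor(d['px'],cv2.COLOR_RGB2HSV)
    m=((hsv[...,1]<75)).astype(np.uint8)
    nn,l,s,c=cv2.connectedComponentsWithStats(m)
    for i in range(1,nn):
        if 800<s[i,4]<9000 :
            ct=cv2.findContours((l==i).astype(np.uint8),cv2.RETR_EXTERNAL,cv2.CHAIN_APPROX_NONE)[0][0][:,0]
            P=np.array([cast(d,u,v,z)[:2] for u,v in ct]).astype(np.float32)
            print(n,s[i],cv2.minAreaRect(P))
E
```

```text
[[ 0.967 -0.     0.256]
 [-0.256 -0.001  0.967]
 [ 0.    -1.    -0.001]]
cam axes in tool
 [[ 0.    -0.946 -0.324]
 [ 0.001  0.324 -0.946]
 [ 1.    -0.     0.001]] [-0.08420152 -0.14249575  0.00106014]
[ 407  216   48   78 1688] [430.7 255.6] [0.5645 0.1833 0.018 ]
[212 150  17   5  51] [219.8 151.3] [ 0.444  -0.4965  0.018 ]
[248 150  12   5  32] [253.4 151.8] [ 0.3974 -0.4084  0.018 ]
[210 150  59  24 409] [243.6 162.4] [ 0.4594 -0.3971  0.018 ]
[297 171  21   9  70] [308.2 176.6] [ 0.432  -0.2001  0.018 ]
[221 177   6   9  33] [224.  181.2] [ 0.5603 -0.3844  0.018 ]
[278 179  22  12  82] [290.1 185.9] [ 0.4924 -0.2191  0.018 ]
[259 189  22  12  81] [271.1 196.7] [ 0.5564 -0.2353  0.018 ]
[238 199  23  14 145] [248.7 206.9] [ 0.6183 -0.2591  0.018 ]
scene0 [ 543   94   97   38 1476] ((-0.41077327728271484, 0.44295382499694824), (0.2902800142765045, 0.18858671188354492), 89.95446014404297)
scene0 [ 209  137   61   40 1652] ((0.4269030690193176, -0.44146305322647095), (0.16063210368156433, 0.190680131316185), 3.1946628093719482)
scene0 [ 217  156  119   74 3277] ((0.5126276016235352,
[... 219 characters left out ...]
1792)
scene0 [511 280  83  48 821] ((0.5660089254379272, 0.41933947801589966), (0.1478489339351654, 0.041338078677654266), 79.61243438720703)
side0 [ 238  145  125   29 1918] ((0.5452747344970703, 0.1746651828289032), (0.1462484896183014, 0.3368229866027832), 87.93437957763672)
side0 [ 201  230  186   67 7392] ((0.5165619254112244, -0.22872968018054962), (0.13065789639949799, 0.3310527801513672), 73.63860321044922)
side0 [ 211  297   81  103 7355] ((0.44100871682167053, -0.4122515320777893), (0.10686299204826355, 0.1774962693452835), 3.9039156436920166)
side0 [ 373  303   29   50 1203] ((0.6488269567489624, -0.39638468623161316), (0.09027132391929626, 0.04152074083685875), 74.94586944580078)
```

Call:
send_rows(rows="0.015 -0.017 0.003 0 0 0;0.03 -0.034 0.003 0 0 0;0.032 -0.036 0.003 0 0 0;0.032 -0.036 0.003 0 0 0;0.032 -0.036 0.003 0 0 0;0.032 -0.036 0.003 0 0 0;0.032 -0.036 0.003 0 0 0;0.032 -0.036 0.003 0 0 0;0.032 -0.036 0 0 0 0;0.032 -0.036 0 0 0 0;0.032 -0.036 0 0 0 0;0.032 -0.036 0 0 0 0;0.032 -0.036 0 0 0 0;0.02 -0.02 0 0 0 0;0 0 0 0 0 0;0 0 0 0 0 0")

```text
clock: 1.75
tcp_pos: [0.5896, 0.1843, 0.2551]
orientation: [-1.561, 0.205, -0.204]
contact_force: [-0.8, 0.9, 0.3]
grip_width: 0.0855
```

```bash
python3 - <<'E'
from h import *
grab('wrist','w1');print(r.get_obs()['tcp_pos'],r.get_obs()['clock'])
E
```

```text
[0.58897624 0.18581003 0.25508769] 1.8
```

View pics/w1.png

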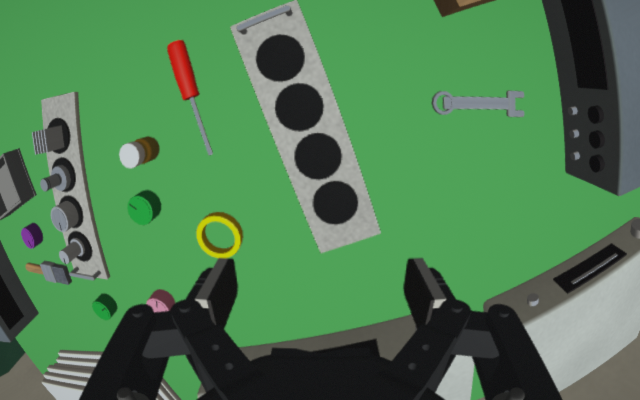

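```bash
cat >> h.py <<'E'
def pads(d,box,thr=45,fish=True,z=.018,amin=300):
    mx=d['px'].astype(int).max(2);m=np.zeros(mx.shape,np.uint8);x0,y0,x1,y1=box
    m[y0:y1,x0:x1]=(mx[y0:y1,x0:x1]<thr)
    out=[]
    for c in cv2.findContours(m,cv2.RETR_EXTERNAL,cv2.CHAIN_APPROX_NONE)[0]:
        if cv2.contourArea(c)<amin: continue
        P=np.array([cast(d,u,v,z,fish)[:2] for u,v in c[:,0]]).astype(np.float32)
        (x,y),(w,h),a=cv2.fitEllipse(P);out.append([x,y,w*1e3,h*1e3])
    return np.array(sorted(out))
E
python3 - <<'E'
from h import *
np.set_printoptions(suppress=True,precision=4)
d=load('w1');a=pads(d,(235,25,380,240));print(a)
s=pads(load('side0'),(238,145,363,174),45,False,amin=80);print(s)
for thr in(30,40,50,60): print(thr,pads(load('scene0'),(395,212,470,300),thr,False,amin=100))
for X in(a,s):
    c=X[:,:2].mean(0);v=np.linalg.svd(X[:,:2]-c)[2][0];v*=np.sign(v[0]);print(c,np.degrees(np.arctan2(v[1],v[0])))
d=load('side0')
E
```

```text
[[ 0.4469  0.1727 55.1272 55.7209]
 [ 0.5123  0.1786 54.998  55.199 ]
 [ 0.5775  0.1847 54.8358 55.4081]
 [ 0.6427  0.1907 55.0934 55.889 ]]
[[ 0.4471  0.1676 50.9619 54.8603]
 [ 0.5124  0.1746 51.9063 52.8739]
 [ 0.5782  0.1807 51.7861 53.3482]
 [ 0.6434  0.1864 51.8667 53.4318]]
30 []
40 []
50 []
60 [[  0.5164   0.1788  55.1005 203.5955]
 [  0.6459   0.1906  54.0937  57.9006]]
[0.5449 0.1817] 5.246152358454108
[0.5453 0.1773] 5.4562210309112835
```

Call:
send_rows(rows="-0.002 -0.03 0 0 0 0;-0.003 -0.048 0 0 0 0;-0.003 -0.048 0 0 0 0;-0.003 -0.048 0 0 0 0;-0.003 -0.048 0 0 0 0;-0.003 -0.048 0 0 0 0;-0.003 -0.048 0 0 0 0;-0.003 -0.048 0 0 0 0;-0.003 -0.048 0 0 0 0;-0.004 -0.026 0 0 0 0;0 0 0 0 0 0;0 0 0 0 0 0")

```text
clock: 3.0
tcp_pos: [0.5598, -0.2529, 0.2552]
orientation: [-1.56, 0.202, -0.202]
contact_force: [-0.4, 0.4, 0.5]
grip_width: 0.0853
```

```bash
python3 - <<'E'
from h import *
grab('wrist','w2');print(r.get_obs()['tcp_pos'],r.get_obs()['clock'])
E
```

```text
[ 0.56028056 -0.2519013   0.25513624] 3.05
```

View pics/w2.png

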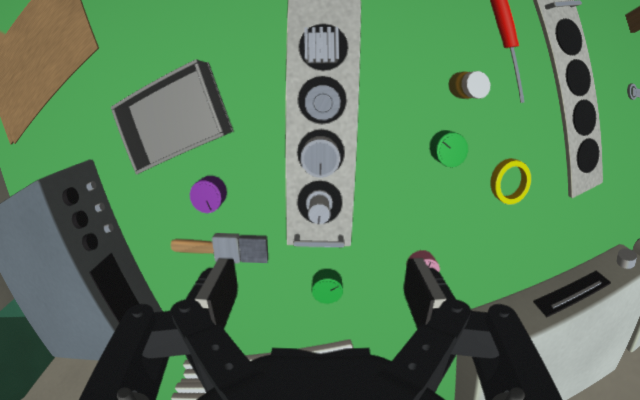

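```bash
python3 - <<'E'
from h import *
np.set_printoptions(suppress=True,precision=4)
d=load('w2');im=d['px']
c=im[0:260,270:370]
cv2.imwrite('pics/c2.png',cv2.resize(np.hstack([c[:130],c[120:250]]),(800,520),interpolation=cv2.INTER_CUBIC)[:,:,::-1])
mx=im.astype(int).max(2)
for (u,v) in((323,46),(322,100),(321,155),(319,203)):
    x0,y0=u-27,v-27;m=(mx[max(y0,0):v+27,x0:u+27]<50).astype(np.uint8)
    pts=np.argwhere(m)[:,::-1]+[x0,max(y0,0)]
    h=cv2.convexHull(pts.astype(np.int32))[:,0]
    P=np.array([cast(d,a,b,.018,True)[:2] for a,b in h],np.float32)
    print(cv2.fitEllipse(P),cv2.minEnclosingCircle(P))
E
```

```text
((0.4184074401855469, -0.21122030913829803), (0.05621703714132309, 0.056397512555122375), 159.4965362548828) ((0.4183683395385742, -0.21108092367649078), 0.02860686555504799)
((0.4813801348209381, -0.22929494082927704), (0.056223995983600616, 0.05633020028471947), 171.28529357910156) ((0.4814067780971527, -0.22922997176647186), 0.02855396457016468)
((0.5479790568351746, -0.2488086074590683), (0.056057073175907135, 0.06544306874275208), 70.2264633178711) ((0.5490092039108276, -0.24746668338775635), 0.032624252140522)
((0.6070923805236816, -0.2655288875102997), (0.056051675230264664, 0.05661844462156296), 84.55821228027344) ((0.6071047782897949, -0.2653961777687073), 0.028590409085154533)
```

View pics/c2.png

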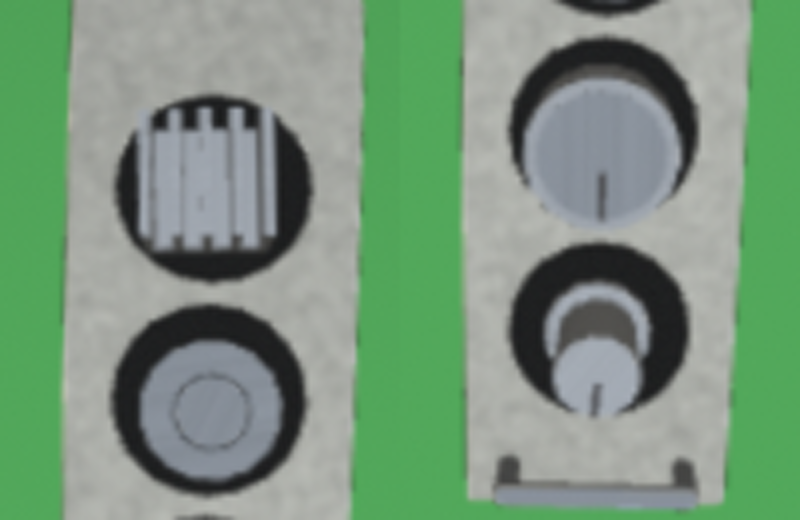

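```bash
python3 - <<'E'
from h import *
np.set_printoptions(suppress=True,precision=4)
d=load('w2')
for n,u,v,z in(('slim',319.5,213.2,.062),('wide',320.5,158.2,.048),('foot stem',323,102.7,.066),('foot disc',322.7,102.5,.030),('heat',321.8,43.5,.058),('hs L top',305,27,.058),('hs Lbot',305.2,59,.058),('hs R top',337.3,27,.058),('hs R bot',339,59.2,.058)):
    print(n,cast(d,u,v,z,True))
P=np.array([[.6071,-.2655],[.4814,-.2293],[.4184,-.2112]])
k=np.array([99,-33,-99])/1e3
A=np.c_[np.ones(3),k];s=np.linalg.lstsq(A,P,rcond=None)[0];print(s,np.degrees(np.arctan2(s[1,1],s[1,0])),np.hypot(*s[1]));
for k in(.099,.033,-.033,-.099):print(s[0]+k*s[1])
T=rot(r.get_obs()['orientation']);print(np.degrees(np.arctan2(T[1,0],T[0,0])))
E
```

```text
slim [ 0.6056 -0.2649  0.062 ]
wide [ 0.5458 -0.2479  0.048 ]
foot stem [ 0.4847 -0.2291  0.066 ]
foot disc [ 0.485  -0.2292  0.03  ]
heat [ 0.4211 -0.2136  0.058 ]
hs L top [ 0.3981 -0.2261  0.058 ]
hs Lbot [ 0.4333 -0.2352  0.058 ]
hs R top [ 0.4069 -0.1927  0.058 ]
hs R bot [ 0.4427 -0.2003  0.058 ]
[[ 0.5128 -0.2383]
 [ 0.9529 -0.2742]] -16.055343740984974 0.991599411983332
[ 0.6071 -0.2655]
[ 0.5442 -0.2474]
[ 0.4813 -0.2293]
[ 0.4184 -0.2112]
-14.657450692986394
```

Call:
send_rows(rows="0.016 -0.004 -0.025 0 0 0;0.02 -0.005 -0.04 0 0 0;0.01 -0.002 -0.045 0 0 0;0 0 -0.045 0 0 0;0 0 -0.037 0 0 0;0 0 -0.025 0 0 0;0 0 -0.01 0 0 0;0 0 0 0 0 0;0 0 0 0 0 0")

```text
clock: 3.95
tcp_pos: [0.607, -0.2648, 0.0297]
orientation: [-1.561, 0.201, -0.204]
contact_force: [-0.8, 0.4, 0.1]
grip_width: 0.0853
```

```bash
python3 - <<'E'
from h import *
grab('wrist','w3');grab('side','s3');o=r.get_obs();print(o['tcp_pos'],o['clock'],o['contact_force'])
a=cv2.imread('pics/s3.png')[200:300,200:400];b=cv2.imread('pics/w3.png')
cv2.imwrite('pics/c3.png',np.vstack([cv2.resize(a,(640,320)),b[200:400]]))
E
```

```text
[ 0.60716997 -0.2655645   0.0302759 ] 4.05 [ 0.62260049 -0.44757001  0.51556317]
```

View pics/c3.png

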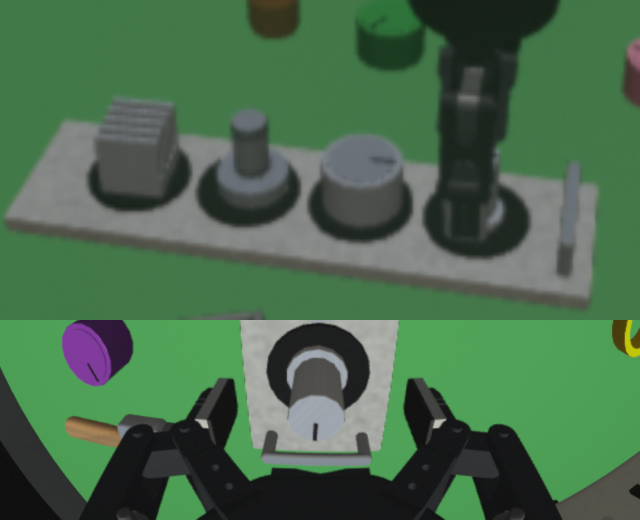

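```bash
python3 - <<'E'
from h import *
d=load('w3');print(cast(d,316.5,298,.062,True),cast(d,317,248,.024,True))
T=rot(r.get_obs()['orientation']);t=np.array([.606,-.265,.028])
for s in(-.0425,.0425):
  for y in (0,.013,.019,.032):print(s,y,proj(d,t-T[:,1]*y+T[:,2]*s,True))
E
```

```text
[ 0.6060186  -0.26524284  0.062     ] [ 0.60114585 -0.26409497  0.024     ]
-0.0425 0 (np.float64(239.98761277834308), np.float64(258.17792361216544))
-0.0425 0.013 (np.float64(234.25104037124854), np.float64(270.56530830465994))
-0.0425 0.019 (np.float64(231.36252885562158), np.float64(276.85979330690293))
-0.0425 0.032 (np.float64(224.51896184113912), np.float64(291.93155772100266))
0.0425 0 (np.float64(395.6343238105032), np.float64(258.45534436542107))
0.0425 0.013 (np.float64(401.02198842393614), np.float64(270.9152329903754))
0.0425 0.019 (np.float64(403.7369112069184), np.float64(277.2508862506353))
0.0425 0.032 (np.float64(410.17497616410606), np.float64(292.43346687616895))
```

Call:
send_rows(rows="0 0 0 0 0 0;0 0 0 0 0 0;0 0 0 0 0 0;0 0 0 0 0 0;0 0 0 0 0 0;0 0 0 0 0 0;0 0 0 0 0 0", grip=0.015, grip_force=50)

```text
clock: 4.75
tcp_pos: [0.606, -0.2656, 0.0287]
orientation: [-1.561, 0.203, -0.204]
contact_force: [-0.4, 0.2, 4.4]
grip_width: 0.0249
```

Call:
send_rows(rows="0 0 0.015 0 0 0;0 0 0.035 0 0 0;0 0 0.035 0 0 0;-0.008 0.0218 0.025 0 0 0;-0.0159 0.0437 0.01 0 0 0;-0.0159 0.0437 0 0 0 0;-0.0159 0.0437 0 0 0 0;-0.0159 0.0437 0 0 0 0;-0.0159 0.0437 0 0 0 0;-0.0159 0.0437 0 0 0 0;-0.0159 0.0437 0 0 0 0;-0.0159 0.0437 0 0 0 0;-0.0159 0.0437 -0.01 0 0 0;-0.0079 0.0219 -0.02 0 0 0;0 0 -0.02 0 0 0;0 0 0 0 0 0;0 0 0 0 0 0")

```text
clock: 6.45
tcp_pos: [0.4469, 0.1708, 0.0989]
orientation: [-1.562, 0.204, -0.204]
contact_force: [-0.2, 0.5, 0.0]
grip_width: 0.0248
```

```bash
python3 - <<'E'
from h import *
grab('wrist','w4');grab('side','s4');o=r.get_obs();print(o['tcp_pos'],o['clock'],o['contact_force'],o['grip_width'])
a=cv2.imread('pics/s4.png')[90:190,200:400];b=cv2.imread('pics/w4.png')
cv2.imwrite('pics/c4.png',np.vstack([cv2.resize(a,(640,320)),b[140:400]]))
d=load('w4')
for P in((.4469,.1727),(.5123,.1786)):
   print(proj(d,P+(.018,),True))
E
```

```text
[0.44769997 0.17091894 0.09941604] 6.55 [-0.24984778  0.51352953 -0.59270255] 0.024569577086055807
(np.float64(321.52729507038), np.float64(208.5684156319374))
(np.float64(347.76888121403806), np.float64(276.02475118601063))
```

View pics/c4.png

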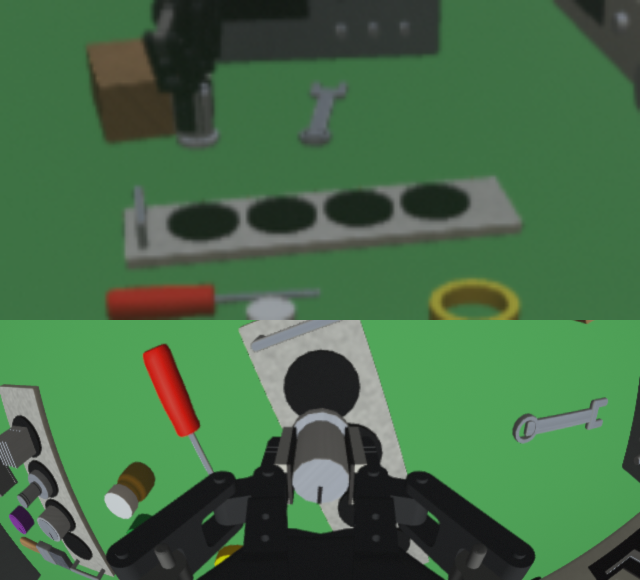

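Call:
send_rows(rows="0 0 -0.02 0 0 0;0 0 -0.025 0 0 0;0 0 -0.015 0 0 0;0 0 -0.006 0 0 0;0 0 -0.003 0 0 0;0 0 -0.001 0 0 0;0 0 0 0 0 0;0 0 0 0 0 0")

```text
clock: 7.35
tcp_pos: [0.4472, 0.1718, 0.029]
orientation: [-1.56, 0.202, -0.204]
contact_force: [0.7, -0.6, -0.8]
grip_width: 0.0248
```

Call:
send_rows(rows="0 0 0 0 0 0;0 0 0 0 0 0;0 0 0 0 0 0;0 0 0 0 0 0;0 0 0.01 0 0 0;0 0 0.03 0 0 0;0 0 0.04 0 0 0;0 0 0.02 0 0 0;0 0 0 0 0 0", grip=0.0854)

```text
clock: 8.25
tcp_pos: [0.4487, 0.1725, 0.1317]
orientation: [-1.557, 0.199, -0.207]
contact_force: [-0.4, 0.6, -0.8]
grip_width: 0.0858
```

```bash
python3 - <<'E'
from h import *
grab('wrist','w5');grab('side','s5');o=r.get_obs();print(o['tcp_pos'],o['clock'],o['contact_force'],o['grip_width'])
a=cv2.imread('pics/s5.png')[90:190,200:400];b=cv2.imread('pics/w5.png')
cv2.imwrite('pics/c5.png',np.vstack([cv2.resize(a,(500,250)),b[100:300,200:450].repeat(2,0).repeat(2,1)[:350]]))
E
```

```text
[0.44675214 0.17168361 0.1288433 ] 8.35 [-0.21794558  0.3771386  -0.19563058] 0.08544930125785331
```

View pics/c5.png

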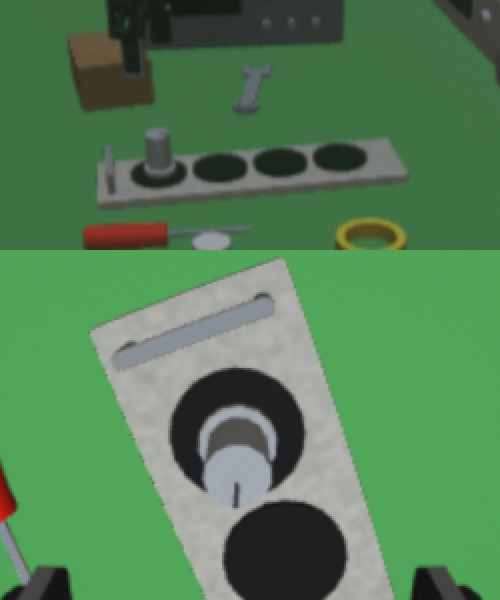

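```bash
python3 - <<'E'
from h import *
np.set_printoptions(suppress=True,precision=4)
d=load('w5');print(cast(d,318.75,197,.024,True),cast(d,318.5,192,.018,True),pads(d,(290,155,385,255),45,amin=500),pads(d,(300,220,385,300),45,amin=500))
g=d['px'].astype(int).max(2)
# skirt ring: bright blob inside pad
m=np.zeros_like(g,np.uint8);m[158:228,285:353]=(g[158:228,285:353]>75)
n,l,s,c=cv2.connectedComponentsWithStats(m);print(s,c)
print(cast(d,200+237.5/2,100+(474-250)/2,.062,True))
E
```

```text
[0.4483 0.1726 0.024 ] [0.4458 0.1731 0.018 ] [[ 0.4463  0.1733 50.4709 55.7946]
 [ 0.499   0.1822 30.7293 59.3687]] [[ 0.5109  0.1788 55.9457 57.959 ]
 [ 0.5597  0.1887 23.5714 54.6616]]
[[     0      0    640    400 253148]
 [   285    158     68     70   2852]] [[319.5127 199.5193]
 [318.3759 197.7903]]
[0.4472 0.173  0.062 ]
```

Call:
send_rows(rows="0.0055 -0.0233 0 0 0 0;0.011 -0.0467 0 0 0 0;0.011 -0.0467 0 0 0 0;0.011 -0.0467 0 0 0 0;0.011 -0.0467 0 0 0 0;0.011 -0.0467 0 0 0 0;0.011 -0.0467 0 0 0 0;0.011 -0.0467 0 0 0 0;0.011 -0.0467 0 0 0 0;0.0055 -0.0231 -0.01 0 0 0;0 0 -0.03 0 0 0;0 0 -0.035 0 0 0;0 0 -0.025 0 0 0;0 0 -0.01 0 0 0;0 0 0 0 0 0;0 0 0 0 0 0")

```text
clock: 9.95
tcp_pos: [0.546, -0.2488, 0.0187]
orientation: [-1.562, 0.203, -0.204]
contact_force: [0.3, 0.7, 0.6]
grip_width: 0.0853
```

```bash
python3 - <<'E'
from h import *
grab('wrist','w6');o=r.get_obs();print(o['tcp_pos'],o['clock'],o['contact_force'],o['grip_width'])
E
```

```text
[ 0.54648034 -0.24887582  0.01933968] 10.0 [0.73775914 0.173068   1.26564397] 0.0854329657810984
```

View pics/w6.png

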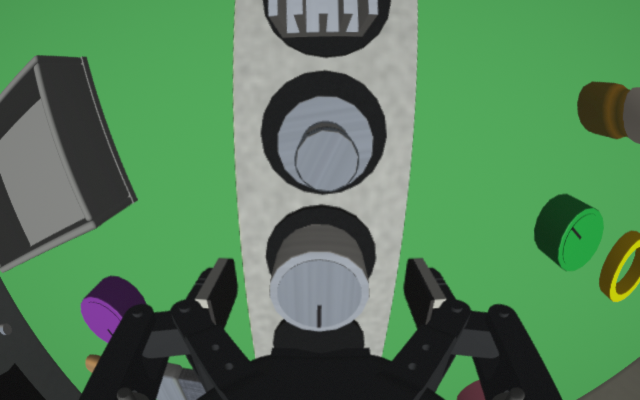

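```bash
python3 - <<'E'
from h import *
np.set_printoptions(suppress=True,precision=4)
d=load('w6');print(cast(d,319.5,290.5,.048,True),cast(d,327,159,.066,True),cast(d,325.5,144,.03,True))
for n in(0,):
    m=((d['px'].astype(int).max(2)<50)).astype(np.uint8)
    pts=np.argwhere(m[65:200,255:392])[:,::-1]+[255,65]
    h=cv2.convexHull(pts.astype(np.int32))[:,0]
    P=np.array([cast(d,a,b,.018,True)[:2] for a,b in h],np.float32);print('footpad',cv2.fitEllipse(P))
E
```

```text
[ 0.5435 -0.2474  0.048 ] [ 0.4839 -0.2291  0.066 ] [ 0.4846 -0.2292  0.03  ]
footpad ((0.48132121562957764, -0.22910216450691223), (0.057742953300476074, 0.05792814493179321), 63.68980026245117)
```

Call:
send_rows(rows="0 0 0 0 0 0;0 0 0 0 0 0;0 0 0 0 0 0;0 0 0 0 0 0;0 0 0 0 0 0", grip=0.03)

```text
clock: 10.5
tcp_pos: [0.5463, -0.2486, 0.0195]
orientation: [-1.561, 0.202, -0.204]
contact_force: [-1.7, 0.1, 6.2]
grip_width: 0.0446
```

Call:
send_rows(rows="0 0 0.015 0 0 0;0 0 0.035 0 0 0;0 0 0.035 0 0 0;-0.0018 0.0237 0.02 0 0 0;-0.0037 0.0474 0.005 0 0 0;-0.0037 0.0474 0 0 0 0;-0.0037 0.0474 0 0 0 0;-0.0037 0.0474 0 0 0 0;-0.0037 0.0474 0 0 0 0;-0.0037 0.0474 0 0 0 0;-0.0037 0.0474 0 0 0 0;-0.0037 0.0474 -0.01 0 0 0;-0.0016 0.0236 -0.02 0 0 0;0 0 -0.01 0 0 0;0 0 0 0 0 0;0 0 0 0 0 0")

```text
clock: 12.1
tcp_pos: [0.5132, 0.1764, 0.089]
orientation: [-1.562, 0.205, -0.205]
contact_force: [-0.1, -1.2, -0.9]
grip_width: 0.0447
```

```bash
python3 - <<'E'
from h import *
np.set_printoptions(suppress=True,precision=4)
grab('wrist','w7');o=r.get_obs();print(o['tcp_pos'],o['clock'],o['contact_force'],o['grip_width'])
d=load('w7');print(proj(d,(.5118,.1788,.018),True),proj(d,(.513,.1785,.048+.07),True))
E
```

```text
[0.5135 0.1763 0.0892] 12.15 [-0.6843  0.0891 -0.909 ] 0.04483491590741192
(np.float64(321.89941022852054), np.float64(211.3862465918269)) (np.float64(322.65010779973136), np.float64(293.95296249226567))
```

View pics/w7.png

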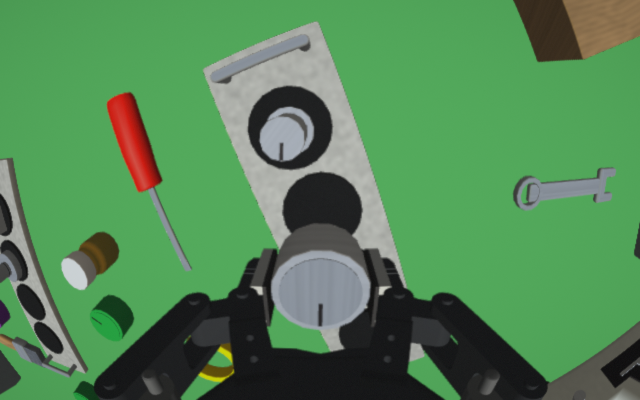

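```bash
python3 - <<'E'
from h import *
np.set_printoptions(suppress=True,precision=4)
d=load('w7');print(cast(d,320.5,288,.118,True),r.get_obs()['tcp_pos'])
print(pads(d,(275,165,370,235),45,amin=500),pads(d,(240,80,336,172),45,amin=500))
# pad2 visible upper arc circle fit R=.03
g=d['px'].astype(int).max(2)<50
pts=[]
for u in range(284,362,3):
    col=np.where(g[168:230,u])[0]
    if len(col): pts.append(cast(d,u,168+col[0]-.5,.018,True)[:2])
P=np.array(pts)
from scipy.optimize import least_squares
f=least_squares(lambda q:np.hypot(*(P-q[:2]).T)-q[2],[.512,.178,.029]);print(f.x,np.abs(f.fun).max())
f=least_squares(lambda q:np.hypot(*(P-q[:2]).T)-.029,[.512,.178]);print(f.x,np.abs(f.fun).max())
print(cast(d,283,137.5,.062,True))
E
```

```text
[0.5095 0.1784 0.118 ] [0.5135 0.1763 0.0892]
[[ 0.5064  0.1804 45.6158 60.0686]] [[ 0.4466  0.1728 56.5738 56.7538]]
[0.51   0.1778 0.0289] 0.00925500555477738
[0.5101 0.1778] 0.009248840932735074
[0.4478 0.1735 0.062 ]
```

Call:
send_rows(rows="0.0015 0 -0.02 0 0 0;0 0 -0.025 0 0 0;0 0 -0.015 0 0 0;0 0 -0.006 0 0 0;0 0 -0.003 0 0 0;0 0 -0.001 0 0 0;0 0 0 0 0 0;0 0 0 0 0 0")

```text
clock: 12.95
tcp_pos: [0.5148, 0.1776, 0.0194]
orientation: [-1.561, 0.203, -0.204]
contact_force: [-2.5, -1.8, 7.3]
grip_width: 0.0444
```

Call:
send_rows(rows="0 0 0 0 0 0;0 0 0 0 0 0;0 0 0 0 0 0;0 0 0 0 0 0;0 0 0.01 0 0 0;0 0 0.03 0 0 0;0 0 0.04 0 0 0;0 0 0.03 0 0 0;0 0 0 0 0 0", grip=0.0854)

```text
clock: 13.85
tcp_pos: [0.5171, 0.179, 0.133]
orientation: [-1.556, 0.198, -0.209]
contact_force: [0.4, -0.1, 0.2]
grip_width: 0.0855
```

```bash
python3 - <<'E'
from h import *
np.set_printoptions(suppress=True,precision=4)
grab('wrist','w8');grab('side','s8');o=r.get_obs();print(o['tcp_pos'],o['clock'],o['contact_force'],o['grip_width'])
a=cv2.imread('pics/s8.png')[90:190,200:400];b=cv2.imread('pics/w8.png')
cv2.imwrite('pics/c8.png',np.vstack([cv2.resize(a,(400,200)),cv2.resize(b[110:310,220:420],(400,400),interpolation=cv2.INTER_CUBIC)]))
E
```

```text
[0.5145 0.1783 0.1293] 13.95 [ 0.09   -0.5441 -0.491 ] 0.08542104751343838
```

View pics/c8.png

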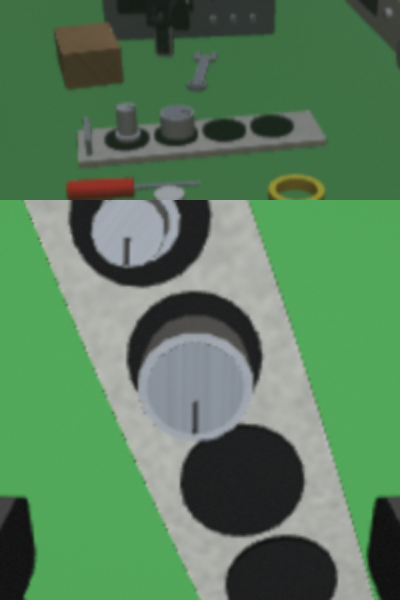

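```bash
python3 - <<'E'
from h import *
np.set_printoptions(suppress=True,precision=4)
d=load('w8');print('knob',cast(d,317.5,203.2,.048,True))
print(pads(d,(305,220,378,280),45,amin=500),pads(d,(330,275,390,320),45,amin=500),'slim',cast(d,220+64.5,110+15.5,.062,True))
g=(d['px'].astype(int).max(2)<50).astype(np.uint8)
sub=np.argwhere(g[150:218,278:360])[:,::-1]+[278,150]
h=cv2.convexHull(sub.astype(np.int32))[:,0]
P=np.array([cast(d,a,b,.018,True)[:2] for a,b in h]);print(len(P));
from scipy.optimize import least_squares
f=least_squares(lambda q:np.hypot(*(P-q[:2]).T)-.0285,[.512,.178],loss='soft_l1',f_scale=.0005);print(f.x,f.fun.round(4))
E
```

```text
knob [0.5141 0.1789 0.048 ]
[[ 0.577   0.1849 55.9109 56.9946]] [[ 0.6406  0.191  55.5182 57.1915]] slim [0.4486 0.1731 0.062 ]
16
[0.5109 0.1787] [ 0.0004  0.0007  0.0002  0.0001  0.0001 -0.0001  0.0183  0.0075 -0.0002
 -0.0002 -0.0001 -0.0002  0.      0.      0.     -0.    ]
```

```bash
python3 - <<'E'
from h import *
np.set_printoptions(suppress=True,precision=4)
grab('scene','sc8')
a=cv2.imread('pics/s8.png')[135:175,235:335];b=cv2.imread('pics/sc8.png')[190:310,390:480]
cv2.imwrite('pics/c8b.png',cv2.resize(a,(800,320),interpolation=cv2.INTER_CUBIC));cv2.imwrite('pics/c8c.png',cv2.resize(b,(450,600),interpolation=cv2.INTER_CUBIC))
E
```

```text
(no output)
```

View pics/c8b.png

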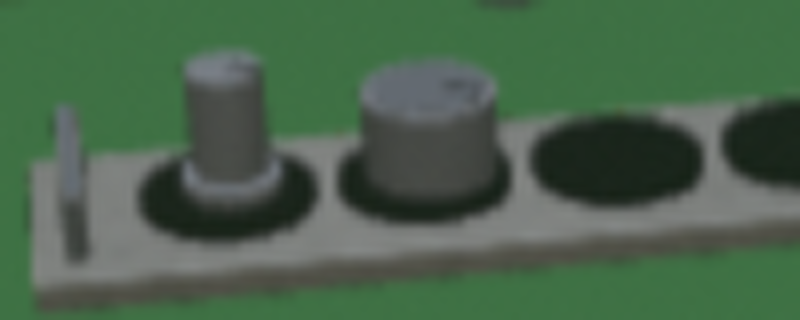

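View pics/c8c.png

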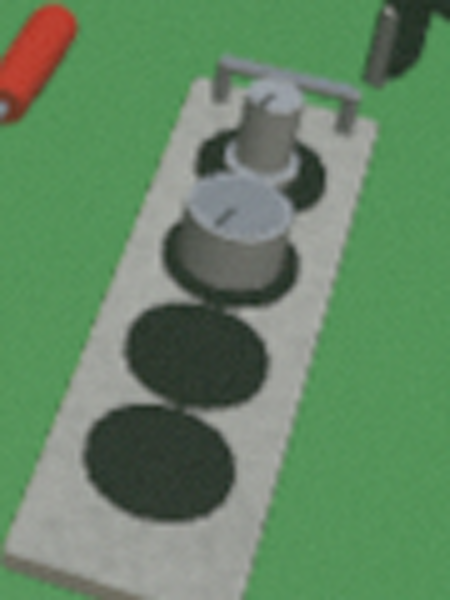

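Call:
send_rows(rows="-0.0017 -0.0226 0 0 0 0;-0.0033 -0.0453 0 0 0 0;-0.0033 -0.0453 0 0 0 0;-0.0033 -0.0453 0 0 0 0;-0.0033 -0.0453 0 0 0 0;-0.0033 -0.0453 0 0 0 0;-0.0033 -0.0453 0 0 0 0;-0.0033 -0.0453 0 0 0 0;-0.0033 -0.0453 0 0 0 0;-0.0019 -0.0225 -0.01 0 0 0;0 0 -0.03 0 0 0;0 0 -0.03 0 0 0;0 0 -0.018 0 0 0;0 0 -0.007 0 0 0;0 0 0 0 0 0;0 0 0 0 0 0")

```text
clock: 15.6
tcp_pos: [0.4843, -0.2296, 0.0335]
orientation: [-1.561, 0.203, -0.203]
contact_force: [0.4, -0.6, 0.2]
grip_width: 0.0856
```

```bash
python3 - <<'E'
from h import *
grab('wrist','w9');o=r.get_obs();print(o['tcp_pos'],o['clock'],o['contact_force'],o['grip_width'])
E
```

```text
[ 0.48472433 -0.22970329  0.0339909 ] 15.65 [-0.69154655  0.43490426  0.53898695] 0.08543614951341802
```

View pics/w9.png

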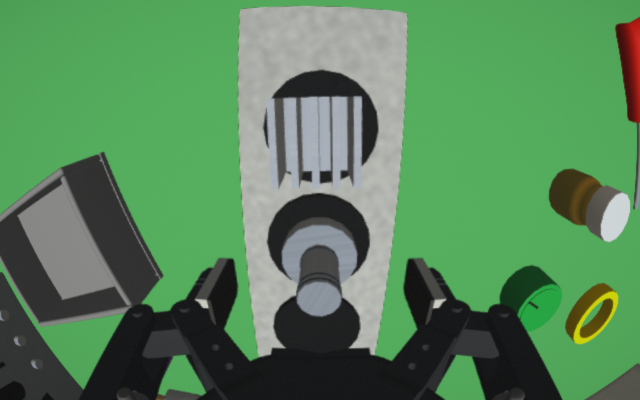

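```bash
python3 - <<'E'
from h import *
np.set_printoptions(suppress=True,precision=4)
d=load('w9');print('stem',cast(d,319.5,298,.066,True),'pad4',pads(d,(255,65,385,190),45,amin=500))
for p in((269,97),(362,97),(276,188),(361,188)):print(cast(d,*p,.058,True))
E
python3 -c "
import cv2
cv2.imwrite('pics/c9.png',cv2.resize(cv2.imread('pics/w9.png')[60:200,245:395],(600,560),interpolation=cv2.INTER_CUBIC))"
```

```text
stem [ 0.4837 -0.2288  0.066 ] pad4 [[ 0.4165 -0.2078 46.3953 52.8014]]
[ 0.3977 -0.2257  0.058 ]
[ 0.4068 -0.1918  0.058 ]
[ 0.433  -0.2334  0.058 ]
[ 0.4417 -0.2004  0.058 ]
```

View pics/c9.png

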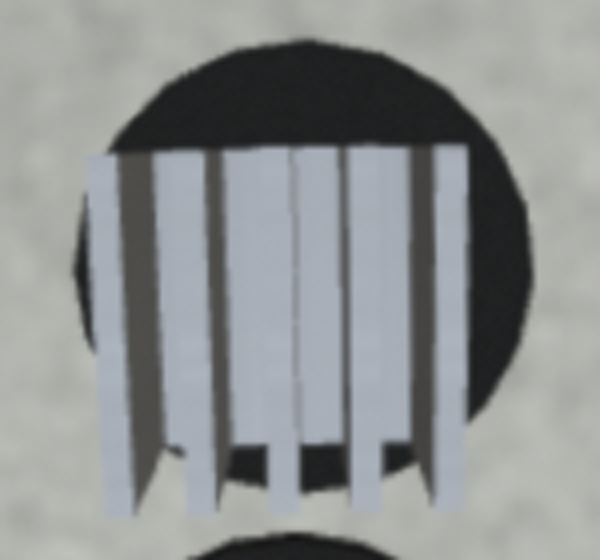

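Call:
send_rows(rows="0 0 0 0 0 0;0 0 0 0 0 0;0 0 0 0 0 0;0 0 0 0 0 0;0 0 0 0 0 0;0 0 0 0 0 0;0 0 0 0 0 0", grip=0.01)

```text
clock: 16.35
tcp_pos: [0.4844, -0.2295, 0.0337]
orientation: [-1.561, 0.203, -0.203]
contact_force: [-0.4, 0.6, 5.9]
grip_width: 0.0184
```

Call:
send_rows(rows="0 0 0.015 0 0 0;0 0 0.035 0 0 0;0 0 0.035 0 0 0;0.005 0.023 0.02 0 0 0;0.0102 0.046 0 0 0 0;0.0102 0.046 0 0 0 0;0.0102 0.046 0 0 0 0;0.0102 0.046 0 0 0 0;0.0102 0.046 0 0 0 0;0.0102 0.046 0 0 0 0;0.0102 0.046 0 0 0 0;0.0102 0.046 -0.01 0 0 0;0.0049 0.023 -0.02 0 0 0;0 0 -0.005 0 0 0;0 0 0 0 0 0;0 0 0 0 0 0")

```text
clock: 17.95
tcp_pos: [0.5759, 0.1826, 0.104]
orientation: [-1.562, 0.205, -0.205]
contact_force: [0.5, 0.3, -0.3]
grip_width: 0.0184
```

```bash
python3 - <<'E'
from h import *
grab('wrist','w10');o=r.get_obs();print(o['tcp_pos'],o['clock'],o['contact_force'],o['grip_width'])
E
```

```text
[0.57619402 0.18253697 0.10424052] 18.0 [ 0.57749364  0.52902439 -0.81193047] 0.018950337719975077
```

View pics/w10.png

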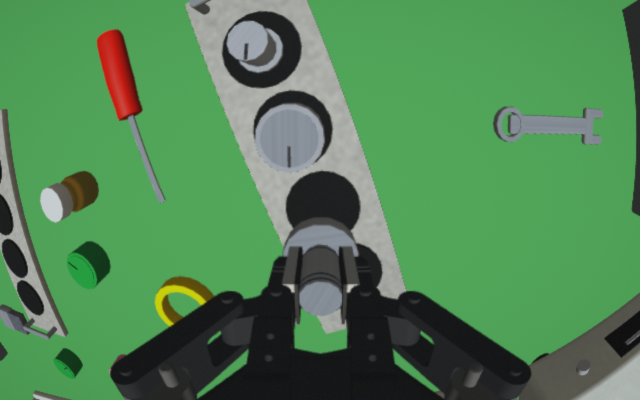

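```bash
python3 - <<'E'
from h import *
np.set_printoptions(suppress=True,precision=4)
d=load('w10');print('pad3',cast(d,323,207.5,.018,True),'knob',cast(d,289.5,137,.048,True),'slim',cast(d,249.5,42.5,.062,True),'stem',cast(d,320.5,297,.136,True),'pad1',pads(d,(215,5,305,92),45,amin=500))
g=(d['px'].astype(int).max(2)<50).astype(np.uint8)
from scipy.optimize import least_squares
for (x0,y0,x1,y1) in((248,85,338,178),(280,165,366,225)):
    sub=np.argwhere(g[y0:y1,x0:x1])[:,::-1]+[x0,y0]
    h=cv2.convexHull(sub.astype(np.int32))[:,0]
    P=np.array([cast(d,a,b,.018,True)[:2] for a,b in h])
    f=least_squares(lambda q:np.hypot(*(P-q[:2]).T)-.0285,[.54,.178],loss='soft_l1',f_scale=.0005);print(f.x,np.median(abs(f.fun)))
E
```

```text
pad3 [0.5772 0.1853 0.018 ] knob [0.5141 0.1794 0.048 ] slim [0.4504 0.1738 0.062 ] stem [0.575  0.1839 0.136 ] pad1 [[ 0.4464  0.1723 52.7805 55.2136]]
[0.5124 0.1792] 0.00029489098612012557
[0.5768 0.1851] 0.00016528137295758125
```

Call:
send_rows(rows="0 0 -0.02 0 0 0;0 0 -0.025 0 0 0;0 0 -0.015 0 0 0;0 0 -0.006 0 0 0;0 0 -0.003 0 0 0;0 0 -0.001 0 0 0;0 0 0 0 0 0;0 0 0 0 0 0")

```text
clock: 18.8
tcp_pos: [0.5763, 0.1847, 0.0341]
orientation: [-1.561, 0.202, -0.204]
contact_force: [-0.7, -0.2, -1.0]
grip_width: 0.0186
```

Call:
send_rows(rows="0 0 0 0 0 0;0 0 0 0 0 0;0 0 0 0 0 0;0 0 0 0 0 0;0 0 0.01 0 0 0;0 0 0.03 0 0 0;0 0 0.035 0 0 0;0 0 0.02 0 0 0;0 0 0 0 0 0", grip=0.0854)

```text
clock: 19.7
tcp_pos: [0.5781, 0.1851, 0.1323]
orientation: [-1.558, 0.199, -0.208]
contact_force: [0.5, 0.8, -0.8]
grip_width: 0.0851
```

```bash
python3 - <<'E'
from h import *
np.set_printoptions(suppress=True,precision=4)
grab('wrist','w11');grab('side','s11');o=r.get_obs();print(o['tcp_pos'],o['clock'],o['contact_force'],o['grip_width'])
a=cv2.imread('pics/s11.png')[130:175,235:375];b=cv2.imread('pics/w11.png')
cv2.imwrite('pics/c11.png',np.vstack([cv2.resize(a,(700,225),interpolation=cv2.INTER_CUBIC),cv2.resize(b[130:300,200:480],(700,425)[:2],interpolation=cv2.INTER_CUBIC)[:375]]))
E
```

```text
[0.5758 0.1847 0.129 ] 19.8 [-0.0462  0.1749  0.1235] 0.08519337428255569
```

View pics/c11.png

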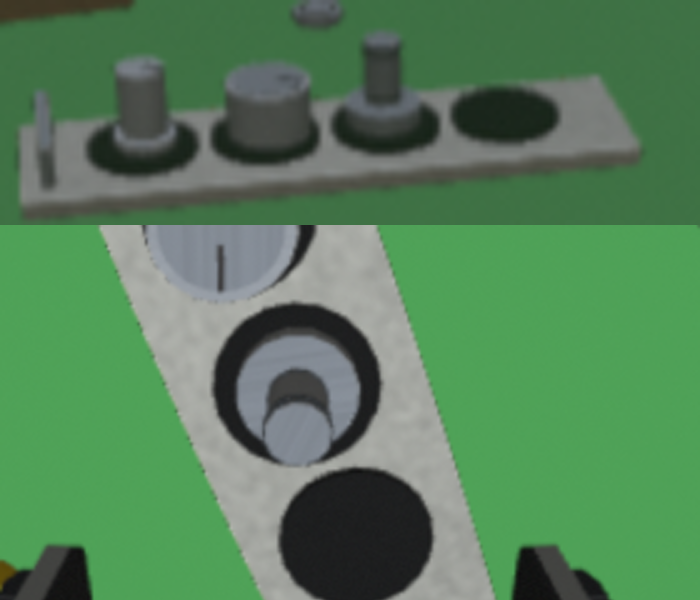

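Call:
send_rows(rows="-0.0087 -0.0221 0 0 0 0;-0.0173 -0.0442 0 0 0 0;-0.0173 -0.0442 0 0 0 0;-0.0173 -0.0442 0 0 0 0;-0.0173 -0.0442 0 0 0 0;-0.0173 -0.0442 0 0 0 0;-0.0173 -0.0442 0 0 0 0;-0.0173 -0.0442 0 0 0 0;-0.0173 -0.0442 0 0 0 0;-0.0089 -0.0223 -0.01 0 0 0;0 0 -0.03 0 0 0;0 0 -0.03 0 0 0;0 0 -0.024 0 0 0;0 0 -0.01 0 0 0;0 0 0 0 0 0;0 0 0 0 0 0")

```text
clock: 21.4
tcp_pos: [0.4198, -0.2136, 0.0246]
orientation: [-1.561, 0.203, -0.203]
contact_force: [-0.3, -0.6, 0.2]
grip_width: 0.0856
```

```bash
python3 - <<'E'
from h import *
grab('wrist','w12');o=r.get_obs();print(o['tcp_pos'],o['clock'],o['contact_force'],o['grip_width'])
E
```

```text
[ 0.42023823 -0.2137169   0.02503542] 21.45 [ 0.07265191 -0.04711848  0.09717665] 0.08544155544115678
```

View pics/w12.png

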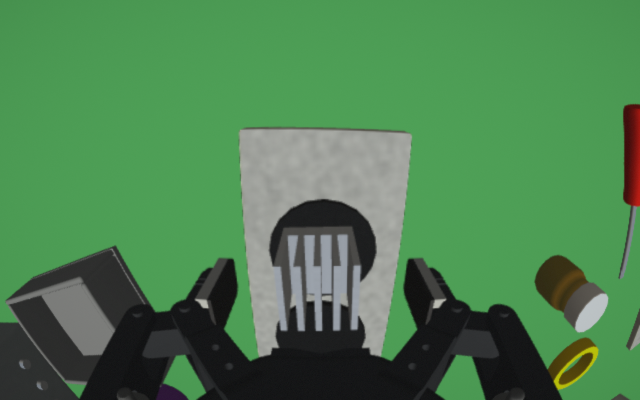

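```bash
python3 - <<'E'
from h import *
np.set_printoptions(suppress=True,precision=4)
d=load('w12')
P=[cast(d,*p,.058,True) for p in((274,266),(360,266),(277,331),(357,331))];print(np.array(P),np.mean(P,0))
E
```

```text
[[ 0.3979 -0.2265  0.058 ]
 [ 0.4069 -0.1922  0.058 ]
 [ 0.4331 -0.2373  0.058 ]
 [ 0.4426 -0.2007  0.058 ]] [ 0.4201 -0.2142  0.058 ]
```

Call:
send_rows(rows="0 0 0 0 0 0;0 0 0 0 0 0;0 0 0 0 0 0;0 0 0 0 0 0;0 0 0 0 0 0;0 0 0 0 0 0", grip=0.02)

```text
clock: 22.05
tcp_pos: [0.4202, -0.2135, 0.0249]
orientation: [-1.561, 0.202, -0.204]
contact_force: [0.3, -0.1, 5.9]
grip_width: 0.0354
```

Call:
send_rows(rows="0 0 0.015 0 0 0;0 0 0.035 0 0 0;0 0 0.035 0 0 0;0.011 0.0202 0.02 0 0 0;0.0222 0.0404 0 0 0 0;0.0222 0.0404 0 0 0 0;0.0222 0.0404 0 0 0 0;0.0222 0.0404 0 0 0 0;0.0222 0.0404 0 0 0 0;0.0222 0.0404 0 0 0 0;0.0222 0.0404 0 0 0 0;0.0222 0.0404 0 0 0 0;0.0222 0.0404 -0.01 0 0 0;0.0107 0.0202 -0.02 0 0 0;0 0 -0.005 0 0 0;0 0 0 0 0 0;0 0 0 0 0 0")

```text
clock: 23.75
tcp_pos: [0.6411, 0.1884, 0.0946]
orientation: [-1.562, 0.205, -0.205]
contact_force: [0.9, 0.3, -2.2]
grip_width: 0.0355
```

```bash
python3 - <<'E'
from h import *
grab('wrist','w13');o=r.get_obs();print(o['tcp_pos'],o['clock'],o['contact_force'],o['grip_width'])
E
```

```text
[0.64138523 0.18844735 0.09510833] 23.8 [-0.24363571 -0.46394273 -1.19297608] 0.03533979299195362
```

View pics/w13.png

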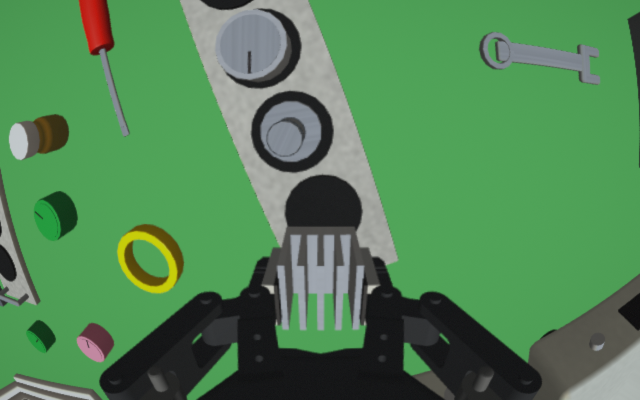

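```bash
python3 - <<'E'
from h import *
np.set_printoptions(suppress=True,precision=4)
d=load('w13')
g=(d['px'].astype(int).max(2)<50).astype(np.uint8)
from scipy.optimize import least_squares
for (x0,y0,x1,y1) in((248,85,338,174),(280,170,366,225)):
    sub=np.argwhere(g[y0:y1,x0:x1])[:,::-1]+[x0,y0]
    h=cv2.convexHull(sub.astype(np.int32))[:,0]
    P=np.array([cast(d,a,b,.018,True)[:2] for a,b in h])
    f=least_squares(lambda q:np.hypot(*(P-q[:2]).T)-.0285,[.6,.185],loss='soft_l1',f_scale=.0005);print(f.x,np.median(abs(f.fun)))
P=[cast(d,*p,.128,True) for p in((274,266),(366,266),(280,331),(362,331))];print(np.mean(P,0))
E
```

```text
[0.5781 0.1849] 0.0002886208203028047
[0.6417 0.1909] 0.00013404010940443536
[0.6418 0.1894 0.128 ]
```

Call:
send_rows(rows="0 0 -0.02 0 0 0;0 0 -0.025 0 0 0;0 0 -0.015 0 0 0;0 0 -0.006 0 0 0;0 0 -0.003 0 0 0;0 0 -0.001 0 0 0;0 0 0 0 0 0;0 0 0 0 0 0")

```text
clock: 24.6
tcp_pos: [0.6418, 0.1907, 0.0251]
orientation: [-1.561, 0.202, -0.204]
contact_force: [0.5, 0.3, -0.8]
grip_width: 0.0354
```

Call:
send_rows(rows="0 0 0 0 0 0;0 0 0 0 0 0;0 0 0 0 0 0;0 0 0 0 0 0;0 0 0.01 0 0 0;0 0 0.03 0 0 0;0 0 0.04 0 0 0;0 0 0.04 0 0 0;0 0 0.02 0 0 0;0 0 0 0 0 0;0 0 0 0 0 0", grip=0.0854)

```text
clock: 25.7
tcp_pos: [0.6412, 0.1906, 0.1649]
orientation: [-1.561, 0.203, -0.204]
contact_force: [0.2, 0.1, -1.0]
grip_width: 0.0851
```

```bash
python3 - <<'E'
from h import *
np.set_printoptions(suppress=True,precision=4)
grab('wrist','w14');grab('side','s14');grab('scene','sc14');o=r.get_obs();print(o['tcp_pos'],o['clock'],o['contact_force'],o['grip_width'])
a=cv2.imread('pics/s14.png')[130:175,235:375]
cv2.imwrite('pics/c14.png',np.vstack([cv2.resize(a,(640,206),interpolation=cv2.INTER_CUBIC),cv2.imread('pics/w14.png')[:350]]))
E
```

```text
[0.6403 0.1904 0.1629] 25.85 [ 0.4051 -0.2342 -0.5888] 0.08547700304623512
```

View pics/c14.png

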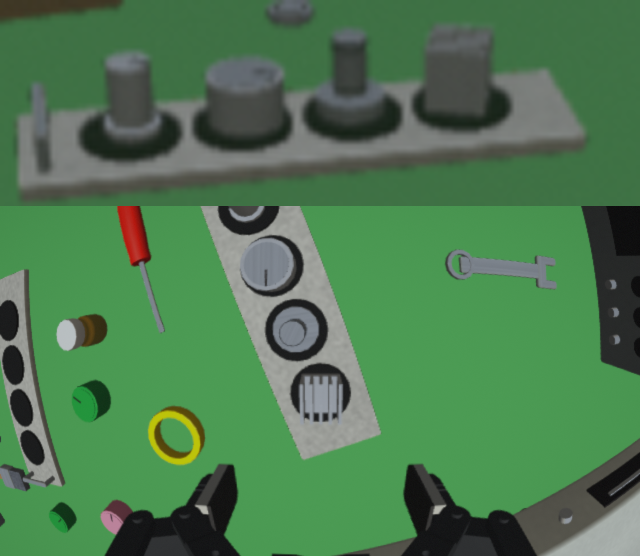

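Call:
send_rows(rows="-0.015 0 0.01 0 0 0;-0.025 0 0.02 0 0 0;-0.025 0 0.01 0 0 0;-0.01 0 0 0 0 0;0 0 0 0 0 0;0 0 0 0 0 0")

```text
clock: 26.45
tcp_pos: [0.5665, 0.1905, 0.2035]
orientation: [-1.562, 0.203, -0.203]
contact_force: [0.8, -0.1, 0.4]
grip_width: 0.0855
```

```bash
python3 - <<'E'
from h import *
np.set_printoptions(suppress=True,precision=4)
grab('wrist','w15');d=load('w15');print(d['p'])
for P in((.447,.1727,.018),(.512,.1787,.018),(.577,.185,.018),(.642,.191,.018)): print(proj(d,P,True))
cv2.imwrite('pics/c15.png',cv2.resize(cv2.imread('pics/w15.png')[20:270,220:400],(430,598),interpolation=cv2.INTER_CUBIC))
E
```

```text
[0.4854 0.2132 0.3461]
(np.float64(273.76818185815944), np.float64(73.38595673491))
(np.float64(295.7385379760998), np.float64(130.2756687092128))
(np.float64(317.3358682287676), np.float64(185.59778124107586))
(np.float64(336.6460918301876), np.float64(235.89660111146156))
```

View pics/c15.png

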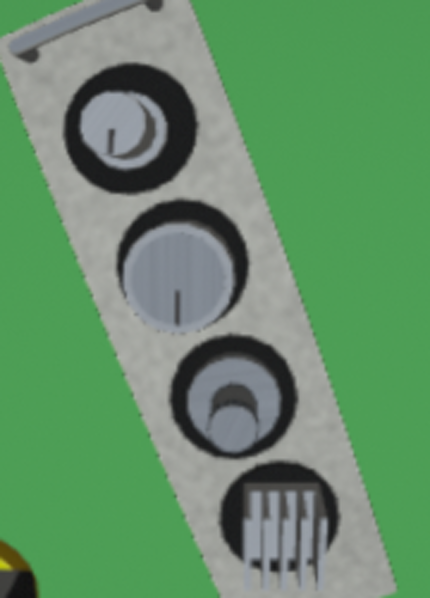

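```bash
python3 - <<'E'
from h import *
np.set_printoptions(suppress=True,precision=4)
d=load('w15')
print('knob',cast(d,295.3,136.3,.048,True),'pad',cast(d,296.6,130.5,.018,True))
print('slim',cast(d,220+129.5/2.39,20+129/2.39,.024,True),'pad',cast(d,220+131/2.39,20+128/2.39,.018,True))
print('foot',cast(d,220+234/2.39,20+400/2.39,.030,True),'pad',cast(d,220+234/2.39,20+397/2.39,.018,True))
E
```

```text
knob [0.5151 0.1799 0.048 ] pad [0.5125 0.1795 0.018 ]
slim [0.4484 0.1737 0.024 ] pad [0.4475 0.1737 0.018 ]
foot [0.5757 0.1861 0.03  ] pad [0.5777 0.1855 0.018 ]
```

```bash
python3 - <<'E'
from h import *
print(r.get_obs()['qvel'].round(3));print(r.hand_in())
E
```

```text
[ 0.003  0.003  0.001 -0.006 -0.001  0.002 -0.001]
the job is handed in; nothing more can be done
None
```

I moved all four parts to the outgoing rack in their original order from the handle: slim knob, wide knob, foot, heat sink. The job was handed in at about 26.5 s of the 102 s allowed. I left the green, pink and purple look-alikes alone.

In my last wrist and side views all four stood upright, let go, with the open gripper clear above them.

| Part | Last measured distance from pad centre |
|---|---|
| Slim knob | about 1 mm |
| Foot | about 2 mm |
| Wide knob | about 2.5 mm by the wrist camera, about 1.5 mm by the side camera |
| Heat sink | about 1.5 mm, measured just before it was set down |

- **Wide knob:** it is the least centred. Its whole underside is still on the pad, so I left it as it was.
- **Camera disagreement:** the wrist and side cameras differed by about 4 mm on the outgoing rack's sideways position. I put this down to the side view catching the edges of the pads, and used the wrist camera.
- **Heat sink:** I did not measure its position again after letting go. The last pictures show it standing within its pad.

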